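Pack two layers of flower bulbs for storage

TASK

Pack the flower bulbs away for winter: tip all six bulbs out of the metal scoop into the empty open tray, and stand the empty scoop upright on the bench again. After the bulbs are in, lay the separator board squarely over that tray so that it covers it, then set the full carrier tray squarely on the board, its two runners either side of the board's grip. Set the board and the carrier down, do not let them drop, and do not disturb the pots, jar and hand tools that stand about.

Things in the scene. Friction and masses are not known exactly. Their poses are not given: they have to be found in the camera images.
- tray: empty open tray of plain pale wood, fixed to the bench: 100 (its x) x 140 (its y) mm, 50 mm high, walls and floor 6 mm. Origin: centre of its underside, on the bench; z up
- board: separator board of plain plywood lying on the bench: 110 (x) x 150 (y) mm, 6 mm thick, flat beneath, with a wooden grip block fixed to the middle of its upper face, 16 (x) x 60 (y) mm and 20 mm high (its top 26 mm above the underside). 0.12 kg. Origin: centre of its underside
- board_grip (a point): centre line of the board's grip block, 18 mm above the board's underside
- carrier: carrier tray of pale wood with bulbs fixed in it: 100 (x) x 140 (y) mm, on two runners 28 mm high, 16 wide, that lie along x at y = +-60 mm (104 mm apart inside, so they clear the board's 60 mm grip). Walls reach 73 mm; end posts at y = +-64 mm carry a round bar, 16 mm thick, along y, its axis 125 mm up. About 0.45 kg. Origin: centre, level with the runners' underside
- carrier_grip (a point): middle of the carrier's bar, 125 mm above the origin
- scoop: aluminium scoop: round cup, outside diameter 52 mm at the foot, 80 at the rim, 50 high, wall 3, floor 4, and a straight level round handle 16 mm thick. 0.14 kg empty. Origin: level with the cup's underside; the cup's axis is at y = -45 mm; the handle runs along y from the cup to y = +88 mm, its axis 40 mm above the underside; z points up out of the mouth
- scoop_grip (a point): point on the handle's axis at y = +45 mm, 40 mm above the underside, a good place to hold it
- scoop_rim (a point): centre of the cup's mouth, 50 mm above the underside
- bulb0_c (a point): centre of a loose round brown bulb, 20 mm in diameter, 12 g, at the start in the scoop's cup
- bulb1_c (a point): centre of a loose round brown bulb, 20 mm in diameter, 12 g, at the start in the scoop's cup
- bulb2_c (a point): centre of a loose round brown bulb, 20 mm in diameter, 12 g, at the start in the scoop's cup
- bulb3_c (a point): centre of a loose round brown bulb, 20 mm in diameter, 12 g, at the start in the scoop's cup
- bulb4_c (a point): centre of a loose round brown bulb, 20 mm in diameter, 12 g, at the start in the scoop's cup
- bulb5_c (a point): centre of a loose round brown bulb, 20 mm in diameter, 12 g, at the start in the scoop's cup
- claypot: bystander: small empty terracotta pot, 64 mm across, 55 mm high; origin at the centre of its underside
- whitepot: bystander: square white pot, 48 mm wide, 50 mm high; origin at the centre of its underside
- jar: bystander: closed glass jar, 56 mm across, 85 mm high; origin at the centre of its underside
- trowel: bystander: hand trowel lying flat along its x, 238 mm long, 46 mm wide, 22 mm high; origin on the bench at the blade end of its handle, handle to -x for 110 mm
- handfork: bystander: hand fork lying flat along its x, 216 mm long, 50 mm wide, 22 mm high; origin on the bench at the tine end of its handle, handle to -x for 110 mm

How it is judged:
By the outcome, as a careful person would: the job done as asked, in the order asked, and still so for the second after the job is handed in, with the robot touching nothing.
It also fails if it takes over 72 s, if anything falls off the work surface, if the arm or the gripper's body presses on something with over 40 N, if the wrist force passes 120 N, or if a joint passes its speed limit or range.

ROBOT

A 6-joint arm with a two-finger parallel gripper is mounted at the origin on the work surface. World frame = base frame: x ahead of the robot, y to its left, z up, the work surface at z = 0. Lengths are in m, angles in degrees, forces in N, time in s.
With the tool pointing down it reaches from about 0.4 to 0.925 m from the base axis. Payload 12.5 kg.
Tool frame: the origin (TCP) lies at the very end of the fingers, on their centre line; the grasp point (between the pads) lies 19 mm behind it; z points along the fingers, y is the direction in which the jaws open and shut (so a half turn about z gives the same grasp; the last joint's range is limited). The gripper opens to 95 mm and grips with 3 to 60 N. Pads are 20 mm wide; open, the fingers measure 119 mm over their backs; the gripper's body (75 mm by 180 mm) begins 59 mm behind the grasp point.
Start: joints at [62.819, 28.126, 89.318, -0, 62.55, -6.05], TCP at [0.225, 0.583, 0.215] pointing down, gripper open.
Joint ranges: [-177.58, 177.58], [-47.91, 125.51], [2.72, 160], [-65.01, 245.01], [3.68, 167.84], [-153.87, 153.87]. Speed limits (degrees/s): [127.2, 127.2, 159.86, 180, 180, 180].

INTERFACE

Orientations are given as a 3x3 rotation matrix whose columns are the frame's x, y, z axes.
In Python, from plant import status, imaging, ticket gives the robot as it stands.
- The arm moves only by the tool drive_tool, never from a script. Its argument "steps" is a list of rows, each an object with "linear": the shift along the tool's x, y, z in mm, a list of three; "spin": the turn about the tool's z in degrees; "claw": the finger opening in mm, from 0 to 95.1. In form: [{"linear": [x, y, z], "spin": spin, "claw": claw}, ...]. A call has 1 to 10 rows; each row is the pose to reach, as a shift and turn from the pose measured when the call began, along the tool's axes at that moment; what a row does not reach only later rows make up. A row lasts 1/8 s, in which the tool goes at most 62.5 mm and 10.7 degrees, less where a joint would pass 70% of its speed; a pose out of reach is approached as far as the arm can. A call with a gripper value outside its range is refused whole. The fingers move at their own pace and stop on an object; "grip_force" is the grip in N (left out, the last holds). Time passes only in rows, so rows that repeat a pose let the fingers close. It gives the time, the measured TCP pose, the force and the opening at its end, in the units of the state.
- status.read_state(): the state, without advancing time (a new reading comes with each control period).
- imaging.get_image(name): name is "scene" or "top" or "wrist"; returns a dict with "color" (420x560x3 uint8, red, green, blue), "depth" (420x560 float32, m along the optical axis (not along the pixel's ray), 0 where there is no reading), "K" (3x3 intrinsics, pixels), "dist" ([k1, k2, p1, p2, k3] as OpenCV has them; the pictures are not rectified), "R" (3x3) and "t" (3): a world point X has camera coordinates R X + t. Camera axes: x right, y down, z forward; pixel columns grow to the right and rows downward; lengths in m; the calibration is good to about 2 mm. A picture is of the moment at which its call begins.
- ticket.hand_in(): hands the job in, once; it reports no verdict.
Trained networks look in the newest picture that a camera, given by its name, has taken for a name from the list of things; names that differ only in an ending like _2 or _b are one class to them, and where a whole thing is asked for, a point or a joint stands for the part that bears it (a point fixed in the world has none). Each returns a list of dicts, best first, with "score" (0 to 1); they miss things now and then, are a little off and sometimes report something else, mostly with a low value. They report only what shows in the picture. A call takes as long as a camera call.
- imaging.find_in(name, camera): "centre" ([x, y, z] in m, in the coordinates of the camera as it stood for that picture, good to about 4 mm: the middle of the surface that is visible of it).
The state is a dict: "time": time; "q": joint angles; "qd": joint speeds; "effort": joint torques, N m; "eef_pos": TCP position; "orientation": TCP orientation; "ft_force": force on the tool from outside, world axes, zero at the start; "ft_torque": the same for the moment, N m; "width": finger opening in m.
Only numpy, scipy, OpenCV 4.12 (cv2) and the standard library are available. Lean on these libraries where they do the work, as an engineer would, in place of code of your own. Each camera call takes 0.05 s, during which the arm holds its last target. There are 200 camera calls.

## Working session

There is one attempt and no reset: what is moved stays moved. The work goes in short steps, Python scripts to look and compute and a tool call to move; the robot and the scene stay as the last step left them, time stands still between calls to the robot, and variables do not carry over. Pictures are saved under pics/ and viewed, about 8 in all and at most 12, crops included, and the job is handed in when it is done.

Besides the shell and the picture viewer there is one more tool, called by a JSON object that holds its "op" and its "data". drive_tool: Moves the arm, as the interface text tells. Its arguments: {"type":"object","properties":{"steps":{"type":"array"},"grip_force":{"type":"number"}},"required":["steps"]}

```bash
ls; mkdir -p pics
cat > h.py <<'E'
import numpy as np, cv2
from plant import status, imaging, ticket
np.set_printoptions(precision=4,suppress=True)
def save(im,n): cv2.imwrite('pics/'+n,im['color'][:,:,::-1])
def find(n,cam,im,k=2):
    out=[]
    for d in imaging.find_in(n,cam)[:k]:
        out.append((round(d['score'],2),im['R'].T@(np.array(d['centre'])-im['t'])))
    return out
def cloud(im):
    d=im['depth'];h,w=d.shape
    u,v=np.meshgrid(np.arange(w),np.arange(h))
    p=cv2.undistortPoints(np.stack([u,v],-1).reshape(-1,1,2).astype(np.float64),im['K'],im['dist']).reshape(h,w,2)
    c=np.dstack([p[...,0]*d,p[...,1]*d,d])
    X=(c-im['t'])@im['R']; X[d==0]=np.nan
    return X
def proj(im,P):
    r,_=cv2.Rodrigues(im['R']);return cv2.projectPoints(np.array(P,float).reshape(-1,1,3),r,im['t'],im['K'],np.array(im['dist']))[0].reshape(-1,2)
E
python3 - <<'E'
from h import *
print(status.read_state())
for c in ('top','scene'):
    im=imaging.get_image(c); save(im,c+'0.png'); np.savez(c+'0.npz',**{k:np.array(v) for k,v in im.items()})
    print(c,im['K'].tolist(),-im['R'].T@im['t'],im['R'].tolist())
    for n in 'tray board board_grip carrier carrier_grip scoop scoop_grip scoop_rim claypot whitepot jar trowel handfork'.split():
        print(n,find(n,c,im))
E
```

```text
pics
{'time': 0.0, 'q': array([62.8185, 28.1629, 89.3493, -0.    , 62.5501, -6.0513]), 'qd': array([-0.0091,  0.0317, -0.0312, -0.0826, -0.0094, -0.0517]), 'effort': array([ -0.0022, -61.2661, -25.8164,   0.0692,   0.0483,  -0.0001]), 'eef_pos': array([0.2252, 0.5828, 0.2141]), 'orientation': array([[-0.9328,  0.3605, -0.0005],
       [ 0.3605,  0.9328, -0.001 ],
       [ 0.0001, -0.0011, -1.    ]]), 'ft_force': array([ 0.4178, -0.0864, -0.265 ]), 'ft_torque': array([0.0191, 0.0279, 0.0141]), 'width': 0.09490122865111002}
top [[445.8103275343606, 0.0, 273.2324572446696], [0.0, 445.8103275343606, 208.82522341917482], [0.0, 0.0, 1.0]] [0.3333 0.0091 1.3069] [[0.010141812607108806, -0.9998924130894677, 0.01059744701158446], [-0.982658216664244, -0.011928191760670536, -0.18504201540074242], [0.1851485156821145, -0.008537006936961357, -0.9826734689881825]]
tray [(0.64, array([0.5632, 0.1053, 0.0058]))]
board [(0.6, array([0.4715, 0.355 , 0.0071]))]
board_grip [(0.72, array([0.4721, 0.3546, 0.0089])), (0.34, array([0.6801, 0.3304, 0.0181]))]
carrier [(0.96, array([ 0.545 , -0.1223,  0.0524
[... 1136 characters left out ...]
282]))]
carrier_grip [(0.55, array([ 0.5573, -0.1227,  0.0558]))]
scoop [(0.84, array([ 0.458 , -0.3636,  0.0433])), (0.24, array([0.4768, 0.3492, 0.0046]))]
scoop_grip [(0.96, array([ 0.4537, -0.3641,  0.0447])), (0.43, array([ 0.7666, -0.3413,  0.0099]))]
scoop_rim [(0.63, array([ 0.4551, -0.368 ,  0.0426]))]
claypot [(0.76, array([ 0.3927, -0.0649,  0.0339])), (0.28, array([ 0.4553, -0.3671,  0.0467]))]
whitepot [(0.94, array([0.3938, 0.1565, 0.0302])), (0.66, array([ 0.4548, -0.3649,  0.0429]))]
jar [(0.65, array([ 0.71  , -0.0118,  0.0831]))]
trowel [(0.66, array([ 0.7674, -0.3411,  0.0065])), (0.38, array([ 0.4673, -0.3967,  0.0322]))]
handfork [(0.79, array([0.6976, 0.3249, 0.0113]))]
```

View pics/top0.png

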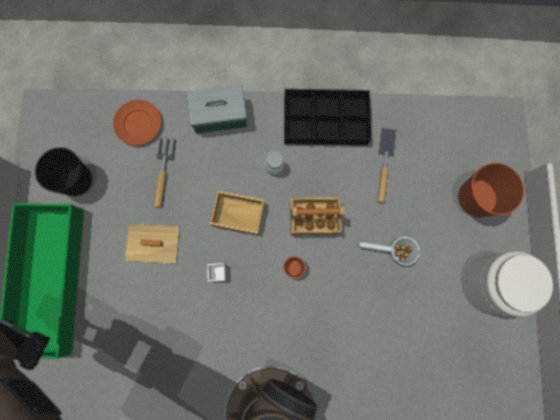

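View pics/scene0.png

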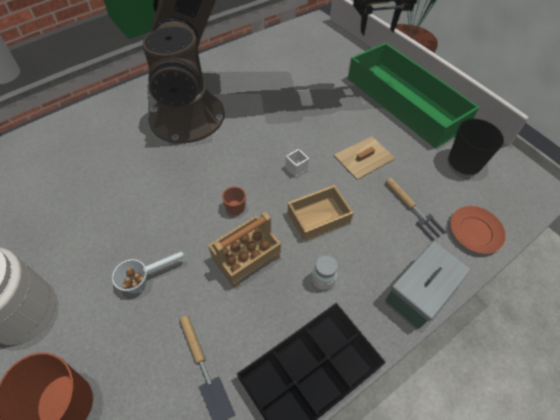

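The top view shows the board at (152,243), tray (238,212), carrier (316,216) and the scoop with cup (404,250) and handle to (362,245). The clay pot is at (295,267), the white pot at (216,272) and the jar at (275,162). The scene view agrees. Next I fit poses from the depth.

```bash
cat >> h.py <<'E'
def rect(X,c,r,z0,z1):
    m=(np.hypot(X[...,0]-c[0],X[...,1]-c[1])<r)&(X[...,2]>z0)&(X[...,2]<z1)
    P=X[m]
    if len(P)<5: return None
    (cx,cy),(w,h),a=cv2.minAreaRect((P[:,:2]*1000).astype(np.float32))
    if w>h: a+=90; w,h=h,w   # a: direction of short side... long side = a+90
    return dict(n=len(P),c=(round(cx,1),round(cy,1)),short=round(w,1),long=round(h,1),long_dir=round((a+90)%180,1),z=np.round(np.nanmedian(P[:,2])*1000,1), mean=np.round(P[:,:2].mean(0)*1000,1))
E
python3 - <<'E'
from h import *
for c in ('top','scene'):
    im=dict(np.load(c+'0.npz')); X=cloud(im)
    m=np.abs(X[...,2])<.02; 
    print(c,'bench z',np.nanmedian(X[m][:,2]))
    print('tray',rect(X,(.563,.105),.1,.043,.06))
    print('boardgrip',rect(X,(.473,.35),.06,.02,.035))
    print('board',rect(X,(.473,.35),.11,.004,.012))
    print('carrier bar',rect(X,(.55,-.122),.1,.118,.14))
    print('carrier walls',rect(X,(.55,-.122),.1,.06,.08))
    print('scoop rim',rect(X,(.46,-.40),.06,.046,.056))
    print('scoop handle',rect(X,(.47,-.33),.055,.04,.055))
    for p in [(.406,-.066),(.39,.158),(.70,-.007)]: print(rect(X,p,.05,.03,.1))
E
```

```text
top bench z -0.00015296009520897585
tray {'n': 372, 'c': (562.7, 101.8), 'short': 101.2, 'long': 140.1, 'long_dir': 79.3, 'z': np.float64(49.3), 'mean': array([561.9, 102.7])}
boardgrip {'n': 113, 'c': (472.5, 352.1), 'short': 15.8, 'long': 60.5, 'long_dir': 88.1, 'z': np.float64(25.4), 'mean': array([472.2, 351.5])}
board {'n': 1461, 'c': (475.9, 347.5), 'short': 208.6, 'long': 209.9, 'long_dir': 65.9, 'z': np.float64(6.4), 'mean': array([473.8, 351.8])}
carrier bar {'n': 348, 'c': (551.1, -121.7), 'short': 22.7, 'long': 140.0, 'long_dir': 91.9, 'z': np.float64(131.8), 'mean': array([ 551.3, -123.1])}
carrier walls {'n': 389, 'c': (552.0, -121.8), 'short': 101.0, 'long': 140.3, 'long_dir': 91.4, 'z': np.float64(71.7), 'mean': array([ 551.2, -121.3])}
scoop rim {'n': 94, 'c': (454.3, -379.9), 'short': 75.0, 'long': 77.8, 'long_dir': 14.3, 'z': np.float64(48.9), 'mean': array([ 453.9, -386.7])}
scoop handle {'n': 171, 'c': (472.7, -324.6), 'short': 71.9, 'long': 93.5, 'long_dir': 70.3, 'z': np.float64(46.3), 'mean': array([ 465. , -320.6])}
{'n': 158, 'c': (406.2, -63.0), 'short': 58.
[... 1105 characters left out ...]
-125.6])}
scoop rim {'n': 145, 'c': (454.3, -378.8), 'short': 76.1, 'long': 78.7, 'long_dir': 20.0, 'z': np.float64(48.8), 'mean': array([ 449.9, -381.8])}
scoop handle {'n': 267, 'c': (471.1, -324.6), 'short': 72.9, 'long': 94.2, 'long_dir': 72.2, 'z': np.float64(46.6), 'mean': array([ 463.2, -322.5])}
{'n': 308, 'c': (405.4, -62.4), 'short': 61.0, 'long': 62.3, 'long_dir': 6.7, 'z': np.float64(45.7), 'mean': array([403.6, -61.6])}
{'n': 231, 'c': (389.3, 157.1), 'short': 49.1, 'long': 49.3, 'long_dir': 2.5, 'z': np.float64(42.7), 'mean': array([389.5, 156.3])}
{'n': 607, 'c': (708.7, -7.9), 'short': 50.8, 'long': 52.3, 'long_dir': 80.7, 'z': np.float64(82.4), 'mean': array([712.6, -11.9])}
```

Run:
```python
from h import *
from scipy.optimize import least_squares
for c in ('top','scene'):
    im=dict(np.load(c+'0.npz')); X=cloud(im)
    m=(np.hypot(X[...,0]-.454,X[...,1]+.38)<.055)&(X[...,2]>.045)&(X[...,2]<.056)
    P=X[m][:,:2]
    s=least_squares(lambda p:np.hypot(P[:,0]-p[0],P[:,1]-p[1])-.0385,[.454,-.38],loss='soft_l1',f_scale=.002).x
    m=(X[...,1]>-.333)&(X[...,1]<-.22)&(np.abs(X[...,0]-.465)<.05)&(X[...,2]>.03)&(X[...,2]<.056)
    Q=X[m][:,:2]; v=cv2.fitLine((Q*1000).astype(np.float32),cv2.DIST_HUBER,0,.01,.01).ravel()
    print(c,'rim',s,'line',v,np.degrees(np.arctan2(v[1],v[0])),'ymax',Q[:,1].max(),'dir from cup',np.degrees(np.arctan2(Q[:,1].mean()-s[1],Q[:,0].mean()-s[0])))
# board mask by rect on color-free edges: yellow color
    col=im['color'].astype(int); mm=(np.hypot(X[...,0]-.472,X[...,1]-.351)<.1)&(col[...,0]-col[...,2]>35)
    r=cv2.minAreaRect((X[mm][:,:2]*1000).astype(np.float32)); print('board',r)
```

```text
top rim [ 0.4545 -0.3766] line [   0.1519    0.9884  466.4392 -290.5554] 81.26362 ymax -0.2486077830193301 dir from cup 81.93850616297378
board ((472.2164611816406, 353.9159851074219), (153.65948486328125, 109.90908813476562), 87.77710723876953)
scene rim [ 0.4538 -0.3777] line [   0.1314    0.9913  469.1159 -292.124 ] 82.45069 ymax -0.24949822280640896 dir from cup 80.45951059899738
board ((471.3018798828125, 352.71099853515625), (153.34225463867188, 112.53055572509766), 87.66888427734375)
```

{"op": "drive_tool", "data": {"steps": [{"linear": [-413,-305,0],"spin": 40,"claw": 60},{"linear": [-413,-305,0],"spin": 40,"claw": 60},{"linear": [-413,-305,0],"spin": 40,"claw": 60},{"linear": [-413,-305,0],"spin": 40,"claw": 60},{"linear": [-413,-305,0],"spin": 40,"claw": 60},{"linear": [-413,-305,0],"spin": 40,"claw": 60},{"linear": [-413,-305,0],"spin": 40,"claw": 60},{"linear": [-413,-305,0],"spin": 40,"claw": 60},{"linear": [-413,-305,0],"spin": 40,"claw": 60}], "grip_force": 60}}

```text
time: 2.52
eef_pos: [0.5021, 0.1468, 0.2146]
orientation: [[-0.48, 0.878, 0.0], [0.878, 0.48, -0.0], [-0.0, 0.0, -1.0]]
ft_force: [0.0, 0.2, -0.4]
width: 0.0598
```

```bash
cat >> h.py <<'E'
def go(x,y,z,yaw=None,s=None):
    "tool-frame shift (mm) and spin to put TCP at x,y,z mm with jaw axis at yaw deg"
    s=s or status.read_state(); R=s['orientation']; p=s['eef_pos']*1000
    cur=np.degrees(np.arctan2(R[1,1],R[0,1]))
    sp=0 if yaw is None else (cur-yaw+90)%180-90
    print('t',round(s['time'],2),'pos',np.round(p,1),'jawyaw',round(cur,1),'w',round(s['width']*1000,1),'F',s['ft_force'],'-> linear',np.round(R.T@(np.array([x,y,z])-p),1),'spin',round(sp,1))
E
python3 -c "
from h import *
go(467.5,-288.2,150,-8.5)"
```

```text
t 2.52 pos [502.1 146.8 214.6] jawyaw 28.7 w 59.8 F [ 0.0048  0.1955 -0.4374] -> linear [-365.1 -239.    64.6] spin 37.2
```

{"op": "drive_tool", "data": {"steps": [{"linear": [-365,-239,0],"spin": 37.2,"claw": 60},{"linear": [-365,-239,0],"spin": 37.2,"claw": 60},{"linear": [-365,-239,0],"spin": 37.2,"claw": 60},{"linear": [-365,-239,0],"spin": 37.2,"claw": 60},{"linear": [-365,-239,0],"spin": 37.2,"claw": 60},{"linear": [-365,-239,0],"spin": 37.2,"claw": 60},{"linear": [-365,-239,0],"spin": 37.2,"claw": 60},{"linear": [-365,-239,0],"spin": 37.2,"claw": 60},{"linear": [-365,-239,0],"spin": 37.2,"claw": 60}]}}

```text
time: 3.65
eef_pos: [0.4674, -0.2872, 0.2144]
orientation: [[0.149, 0.989, 0.0], [0.989, -0.149, 0.001], [0.001, -0.0, -1.0]]
ft_force: [-0.2, -0.1, -0.2]
width: 0.0603
```

Run:
```python
from h import *
im=imaging.get_image('wrist'); save(im,'w1.png'); X=cloud(im)
print(-im['R'].T@im['t'],im['K'][0][0])
Q=X[(X[...,2]>.03)&(X[...,2]<.056)&(X[...,1]>-.325)&(X[...,1]<-.23)&(np.abs(X[...,0]-.465)<.05)]
print(len(Q),Q[:,1].max(), cv2.fitLine((Q[:,:2]*1000).astype(np.float32),cv2.DIST_HUBER,0,.01,.01).ravel(),Q[:,2].max())
go(467.5,-288.2,21,-8.5)
```

```text
[ 0.4778 -0.2189  0.3851] 290.88563777182657
862 -0.24493802395533903 [   0.1509    0.9886  465.5735 -283.9557] 0.05028910232232359
t 3.7 pos [ 467.6 -286.7  214.6] jawyaw -8.5 w 59.9 F [0.1409 0.7269 0.3282] -> linear [ -1.6   0.1 193.6] spin 0.0
```

View pics/w1.png

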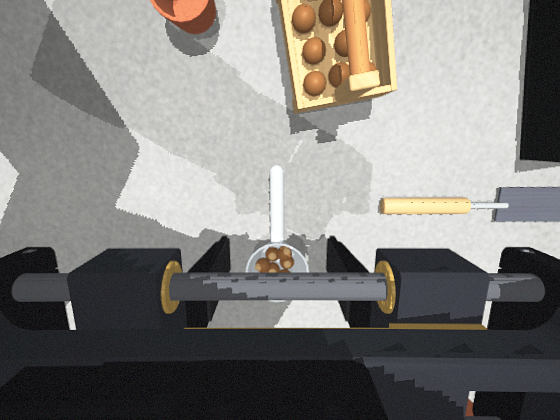

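Wrist view: the handle at (277,205) sits centred between the fingers, and the cup at (278,262) holds six bulbs. Next I descend, grip and lift.

{"op": "drive_tool", "data": {"steps": [{"linear": [-1.5,-1,62],"spin": 0,"claw": 60},{"linear": [-1.5,-1,124],"spin": 0,"claw": 60},{"linear": [-1.5,-1,170],"spin": 0,"claw": 50},{"linear": [-1.5,-1,193],"spin": 0,"claw": 40},{"linear": [-1.5,-1,193],"spin": 0,"claw": 40},{"linear": [-1.5,-1,193],"spin": 0,"claw": 5},{"linear": [-1.5,-1,193],"spin": 0,"claw": 5},{"linear": [-1.5,-1,193],"spin": 0,"claw": 5},{"linear": [-1.5,-1,193],"spin": 0,"claw": 5},{"linear": [-1.5,-1,193],"spin": 0,"claw": 5}], "grip_force": 60}}

```text
time: 4.95
eef_pos: [0.4665, -0.2879, 0.0219]
orientation: [[0.148, 0.989, 0.001], [0.989, -0.148, 0.0], [0.0, 0.001, -1.0]]
ft_force: [-0.2, 3.2, 4.1]
width: 0.0148
```

{"op": "drive_tool", "data": {"steps": [{"linear": [0,0,-5],"spin": 0,"claw": 5},{"linear": [0,0,-15],"spin": 0,"claw": 5},{"linear": [0,0,-30],"spin": 0,"claw": 5},{"linear": [0,0,-50],"spin": 0,"claw": 5},{"linear": [0,0,-60],"spin": 0,"claw": 5},{"linear": [0,0,-60],"spin": 0,"claw": 5}]}}

```text
time: 5.7
eef_pos: [0.4667, -0.2881, 0.0828]
orientation: [[0.148, 0.989, 0.002], [0.989, -0.148, -0.001], [-0.0, 0.002, -1.0]]
ft_force: [-0.3, -0.1, -2.9]
width: 0.015
```

Run:
```python
from h import *
im=imaging.get_image('scene'); u=proj(im,[[.46,-.35,.06]])[0].astype(int); print(u)
c=im['color'][max(0,u[1]-100):u[1]+80,max(0,u[0]-130):u[0]+130,::-1]; cv2.imwrite('pics/s1.png',cv2.resize(c,None,fx=2.5,fy=2.5))
X=cloud(im); P=X[(np.hypot(X[...,0]-.454,X[...,1]+.377)<.05)&(X[...,2]>.07)]; 
if len(P): print(len(P), np.percentile(P[:,2],[5,50,95,100]))
go(567,127,215,-10.5)
```

```text
[140 267]
1937 [0.0775 0.109  0.4104 0.4255]
t 5.75 pos [ 466.4 -287.9   82.1] jawyaw -8.5 w 14.5 F [-0.5322  0.4261 -1.8767] -> linear [ 425.2   38.3 -132.8] spin 2.0
```

View pics/s1.png

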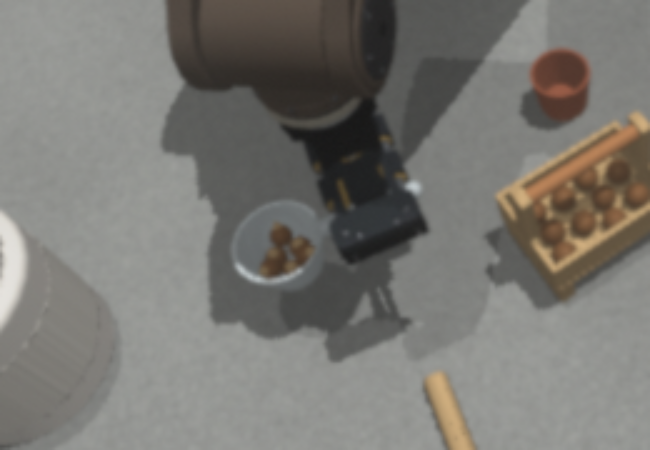

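{"op": "drive_tool", "data": {"steps": [{"linear": [0,0,-20],"spin": 0,"claw": 5},{"linear": [0,0,-50],"spin": 0,"claw": 5},{"linear": [10,1,-85],"spin": 0,"claw": 5},{"linear": [35,3,-110],"spin": 0,"claw": 5},{"linear": [75,6,-118],"spin": 0.4,"claw": 5},{"linear": [120,10,-118],"spin": 0.6,"claw": 5},{"linear": [165,15,-118],"spin": 0.8,"claw": 5},{"linear": [210,19,-118],"spin": 1,"claw": 5},{"linear": [250,23,-118],"spin": 1.2,"claw": 5},{"linear": [290,26,-118],"spin": 1.4,"claw": 5}]}}

```text
time: 7.0
eef_pos: [0.5349, -0.0035, 0.1994]
orientation: [[0.172, 0.985, -0.0], [0.985, -0.172, 0.0], [0.0, -0.0, -1.0]]
ft_force: [-0.6, 0.0, -2.2]
width: 0.0149
```

```bash
python3 -c "
from h import *
go(566.6,126.4,180,-10.5)"
```

```text
t 7.0 pos [534.9  -3.5 199.4] jawyaw -9.9 w 14.9 F [-0.5716  0.0425 -2.2156] -> linear [133.5   8.9  19.4] spin 0.6
```

{"op": "drive_tool", "data": {"steps": [{"linear": [30,2,0],"spin": 0.6,"claw": 5},{"linear": [65,4,0],"spin": 0.6,"claw": 5},{"linear": [100,7,0],"spin": 0.6,"claw": 5},{"linear": [122,8,5],"spin": 0.6,"claw": 5},{"linear": [133,9,15],"spin": 0.6,"claw": 5},{"linear": [133.5,9,20],"spin": 0.6,"claw": 5},{"linear": [133.5,9,20],"spin": 0.6,"claw": 5}]}}

```text
time: 7.88
eef_pos: [0.5664, 0.1256, 0.1787]
orientation: [[0.183, 0.983, -0.001], [0.983, -0.183, -0.0], [-0.0, -0.001, -1.0]]
ft_force: [0.4, -0.1, -1.2]
width: 0.015
```

{"op": "drive_tool", "data": {"steps": [{"linear": [0,0,0],"spin": 0,"claw": 5},{"linear": [0,0,0],"spin": 0,"claw": 5}], "grip_force": 35}}

```text
time: 8.12
eef_pos: [0.5665, 0.1251, 0.179]
orientation: [[0.184, 0.983, -0.001], [0.983, -0.184, -0.0], [-0.0, -0.001, -1.0]]
ft_force: [-0.4, -0.4, -2.1]
width: 0.0148
```

Run:
```python
from h import *
for c in ('scene','top'):
    im=imaging.get_image(c); u=proj(im,[[.56,.08,.12]])[0].astype(int)
    cc=im['color'][u[1]-80:u[1]+80,u[0]-90:u[0]+90,::-1]; cv2.imwrite(f'pics/p1{c}.png',cc)
a=[cv2.resize(cv2.imread(f'pics/p1{c}.png'),(400,356)) for c in('scene','top')]
cv2.imwrite('pics/p1.png',np.hstack(a))
go(566.6,126.4,180,-10.5)
```

```text
t 8.22 pos [566.4 125.3 179. ] jawyaw -10.6 w 15.2 F [-0.025  -0.9656 -1.9352] -> linear [ 1.1 -0.  -1. ] spin -0.1
```

View pics/p1.png

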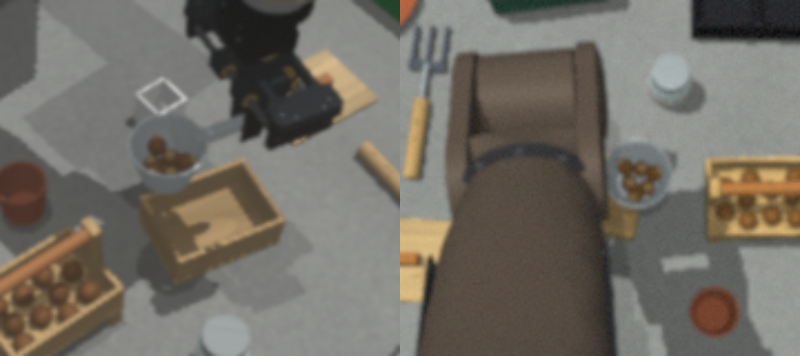

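Both pictures show the cup still level with its bulbs at 35 N, at (170,150) in the left half. I loosen the grip step by step to let it pivot.

{"op": "drive_tool", "data": {"steps": [{"linear": [1,0,0],"spin": 0,"claw": 5},{"linear": [1,0,0],"spin": 0,"claw": 5},{"linear": [1,0,0],"spin": 0,"claw": 5}], "grip_force": 20}}

```text
time: 8.6
eef_pos: [0.5666, 0.1264, 0.1789]
orientation: [[0.183, 0.983, -0.001], [0.983, -0.183, -0.0], [-0.0, -0.001, -1.0]]
ft_force: [1.0, 0.0, -1.8]
width: 0.0158
```

```bash
cat >> h.py <<'E'
def tilt(c='scene'):
    im=imaging.get_image(c); X=cloud(im)
    s=status.read_state(); p=s['eef_pos']; R=s['orientation']
    d=(X-p)@R   # tool frame
    m=(np.abs(d[...,1])<.05)&(d[...,0]>-.15)&(d[...,0]<-.03 if False else d[...,0]<.06)&(X[...,2]>.058)&(d[...,2]>-.0)
    P=d[m]*1000
    print('tq',s['ft_torque'],'cup n',len(P),'x(tool) pct',np.percentile(P[:,0],[2,50,98]) if len(P)>20 else '','z rel',np.percentile(P[:,2],[2,50,98]) if len(P)>20 else '')
    return im
E
python3 -c "
from h import *
tilt()"
```

```text
tq [-0.0292  0.1004  0.0263] cup n 895 x(tool) pct [-90.6489 -54.0271 -23.2145] z rel [ 4.2425 58.3948 81.1601]
```

{"op": "drive_tool", "data": {"steps": [{"linear": [0,0,0],"spin": 0,"claw": 5},{"linear": [0,0,0],"spin": 0,"claw": 5}], "grip_force": 16}}

```text
time: 8.9
eef_pos: [0.5666, 0.1263, 0.179]
orientation: [[0.183, 0.983, -0.001], [0.983, -0.183, -0.0], [-0.0, -0.001, -1.0]]
ft_force: [-0.2, 0.4, -2.1]
width: 0.0156
```

```bash
python3 -c "
from h import *
im=tilt()
u=proj(im,[[.56,.1,.08]])[0].astype(int)
cc=im['color'][u[1]-80:u[1]+80,u[0]-90:u[0]+90,::-1]; cv2.imwrite('pics/p2.png',cv2.resize(cc,(540,480)))"
```

```text
tq [-0.0265  0.0359 -0.0007] cup n 895 x(tool) pct [-90.6237 -52.5079 -22.9857] z rel [ 4.3223 59.5355 79.4586]
```

View pics/p2.png

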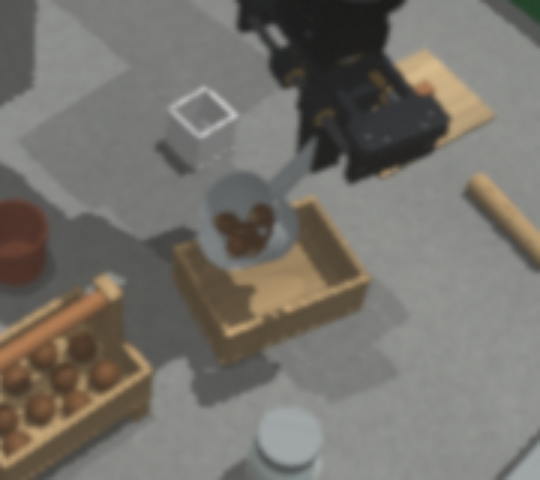

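The cup is tilted about 45° at (245,220), above the tray, with the bulbs still in it. I loosen further.

{"op": "drive_tool", "data": {"steps": [{"linear": [0,0,0],"spin": 0,"claw": 5},{"linear": [0,0,0],"spin": 0,"claw": 5}], "grip_force": 11}}

```text
time: 9.2
eef_pos: [0.5666, 0.1263, 0.1789]
orientation: [[0.183, 0.983, -0.001], [0.983, -0.183, -0.0], [-0.0, -0.001, -1.0]]
ft_force: [0.5, 0.8, -1.7]
width: 0.0155
```

```bash
python3 -c "
from h import *
im=tilt()"
```

```text
tq [0.0212 0.0549 0.0054] cup n 894 x(tool) pct [-90.5657 -52.4647 -22.5979] z rel [ 4.0666 59.2658 79.5374]
```

{"op": "drive_tool", "data": {"steps": [{"linear": [0,0,0],"spin": 0,"claw": 5},{"linear": [0,0,0],"spin": 0,"claw": 5}], "grip_force": 7}}

```text
time: 9.5
eef_pos: [0.5666, 0.1263, 0.1789]
orientation: [[0.183, 0.983, -0.001], [0.983, -0.183, -0.0], [-0.0, -0.001, -1.0]]
ft_force: [-0.1, -0.3, -1.9]
width: 0.0156
```

```bash
python3 -c "
from h import *
im=tilt()
u=proj(im,[[.56,.1,.08]])[0].astype(int)
cc=im['color'][u[1]-80:u[1]+80,u[0]-90:u[0]+90,::-1]; cv2.imwrite('pics/p3.png',cv2.resize(cc,(540,480)))"
```

```text
tq [-0.0372  0.0397  0.0552] cup n 850 x(tool) pct [-63.2156 -33.0083  -0.8209] z rel [ 6.1263 72.4111 95.435 ]
```

{"op": "drive_tool", "data": {"steps": [{"linear": [0,0,0],"spin": 0,"claw": 5},{"linear": [0,0,0],"spin": 0,"claw": 5},{"linear": [0,0,0],"spin": 0,"claw": 5}], "grip_force": 5}}

```text
time: 9.93
eef_pos: [0.5666, 0.1264, 0.179]
orientation: [[0.183, 0.983, -0.001], [0.983, -0.183, -0.0], [-0.0, -0.001, -1.0]]
ft_force: [-0.1, 0.5, -2.0]
width: 0.0158
```

```bash
python3 -c "
from h import *
im=tilt()
u=proj(im,[[.56,.1,.08]])[0].astype(int)
cc=im['color'][u[1]-80:u[1]+80,u[0]-90:u[0]+90,::-1]; cv2.imwrite('pics/p4.png',cv2.resize(cc,(400,356)))
cv2.imwrite('pics/p34.png',np.hstack([cv2.resize(cv2.imread('pics/p3.png'),(400,356)),cv2.imread('pics/p4.png')]))"
```

```text
tq [-0.0383  0.0566 -0.0345] cup n 832 x(tool) pct [-57.6222 -30.0834   2.0016] z rel [ 6.2623 74.016  98.3939]
```

View pics/p34.png

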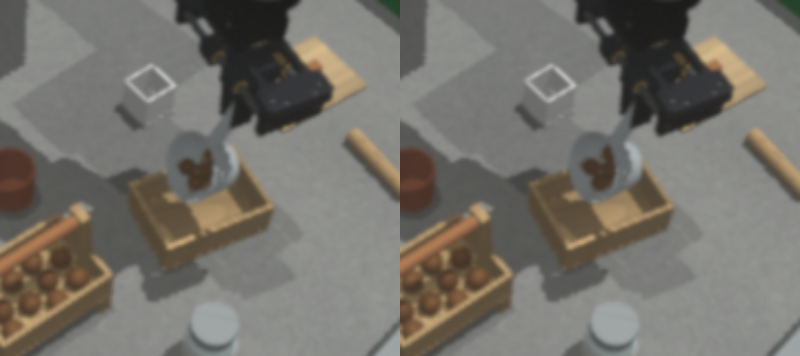

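The cup is now at about 70° and the bulbs still lie against the lower wall (left 200,170; right 600,170). I drop to 3 N and shake gently.

{"op": "drive_tool", "data": {"steps": [{"linear": [0,0,0],"spin": 0,"claw": 5},{"linear": [5,0,0],"spin": 0,"claw": 5},{"linear": [10,0,0],"spin": 0,"claw": 5},{"linear": [12,0,0],"spin": 0,"claw": 5},{"linear": [12,0,0],"spin": 0,"claw": 5},{"linear": [12,0,0],"spin": 0,"claw": 5}], "grip_force": 3}}

```text
time: 10.72
eef_pos: [0.5688, 0.1381, 0.1789]
orientation: [[0.183, 0.983, -0.001], [0.983, -0.183, -0.0], [-0.0, -0.001, -1.0]]
ft_force: [-0.4, -0.1, -2.2]
width: 0.0157
```

```bash
python3 -c "
from h import *
im=tilt()"
```

```text
tq [-0.1213  0.0645 -0.0014] cup n 794 x(tool) pct [-40.738  -18.3911  15.2216] z rel [ 10.0698  74.9878 106.4394]
```

{"op": "drive_tool", "data": {"steps": [{"linear": [-15,0,0],"spin": 0,"claw": 5},{"linear": [-15,0,0],"spin": 0,"claw": 5},{"linear": [5,0,0],"spin": 0,"claw": 5},{"linear": [5,0,0],"spin": 0,"claw": 5},{"linear": [-15,0,0],"spin": 0,"claw": 5},{"linear": [-15,0,0],"spin": 0,"claw": 5},{"linear": [0,0,0],"spin": 0,"claw": 5},{"linear": [0,0,0],"spin": 0,"claw": 5}]}}

```text
time: 11.78
eef_pos: [0.569, 0.1392, 0.179]
orientation: [[0.182, 0.983, -0.001], [0.983, -0.182, 0.0], [-0.0, -0.001, -1.0]]
ft_force: [-0.1, 0.0, -0.7]
width: 0.0159
```

```bash
python3 -c "
from h import *
im=tilt()
for n in range(6):
    print(n,find('bulb%d_c'%n,'scene',im,7)) if n==0 else 0
u=proj(im,[[.56,.1,.08]])[0].astype(int)
cc=im['color'][u[1]-80:u[1]+80,u[0]-90:u[0]+90,::-1]; cv2.imwrite('pics/p5.png',cv2.resize(cc,(540,480)))"
```

```text
tq [-0.0942  0.1508  0.0266] cup n 767 x(tool) pct [-25.0775  -6.7683  27.6937] z rel [ 12.3227  76.5425 114.2428]
0 []
```

View pics/p5.png

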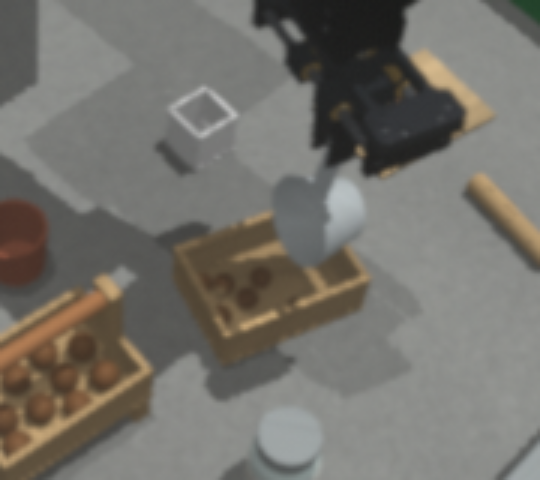

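The cup hangs empty at (320,220) and the bulbs lie in the tray around (240,285). I clamp the scoop, lift it over the carrier and take it back to its old spot.

{"op": "drive_tool", "data": {"steps": [{"linear": [0,0,0],"spin": 0,"claw": 5},{"linear": [0,0,-30],"spin": 0,"claw": 5},{"linear": [0,0,-75],"spin": 0,"claw": 5},{"linear": [-30,-1,-101],"spin": -1,"claw": 5},{"linear": [-80,-3,-101],"spin": -2,"claw": 5},{"linear": [-140,-5,-101],"spin": -2,"claw": 5},{"linear": [-200,-7,-101],"spin": -2,"claw": 5},{"linear": [-260,-9,-101],"spin": -2,"claw": 5},{"linear": [-320,-10,-101],"spin": -2,"claw": 5},{"linear": [-380,-12,-101],"spin": -2,"claw": 5}], "grip_force": 60}}

```text
time: 13.12
eef_pos: [0.4871, -0.2347, 0.2802]
orientation: [[0.148, 0.989, -0.001], [0.989, -0.148, -0.0], [-0.001, -0.001, -1.0]]
ft_force: [0.5, -0.8, -2.0]
width: 0.0156
```

Run:
```python
from h import *
im=imaging.get_image('top'); X=cloud(im)
b=[]
for d in imaging.find_in('bulb0_c','top'):
    b.append((round(d['score'],2),im['R'].T@(np.array(d['centre'])-im['t'])))
print(b)
u=proj(im,[[.56,.1,.03]])[0].astype(int); cc=im['color'][u[1]-35:u[1]+35,u[0]-45:u[0]+45,::-1]; cv2.imwrite('pics/t2.png',cv2.resize(cc,(540,420),interpolation=cv2.INTER_CUBIC))
go(455,-385,180,-8.5)
```

```text
[]
t 13.22 pos [ 486.6 -237.5  279.8] jawyaw -8.8 w 15.5 F [ 0.5342  0.1113 -0.9336] -> linear [-150.5   -8.6  100.1] spin -0.3
```

View pics/t2.png

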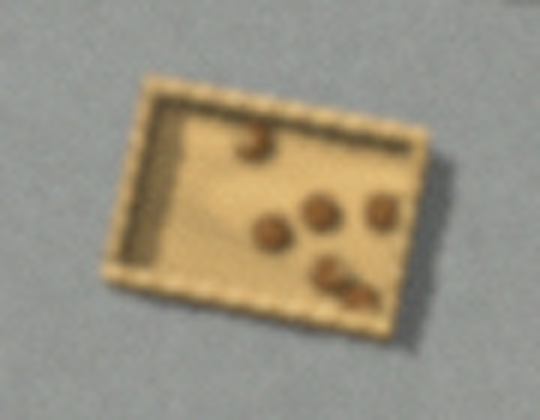

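All six bulbs are in the tray, at (255,143), (322,213), (383,212), (272,233), (328,272) and (358,295). Next I bring the scoop above its spot.

{"op": "drive_tool", "data": {"steps": [{"linear": [-45,-3,20],"spin": -0.3,"claw": 5},{"linear": [-100,-6,60],"spin": -0.3,"claw": 5},{"linear": [-140,-8,100],"spin": -0.3,"claw": 5},{"linear": [-150,-8.6,130],"spin": -0.3,"claw": 5},{"linear": [-150,-8.6,145],"spin": -0.3,"claw": 5},{"linear": [-150,-8.6,145],"spin": -0.3,"claw": 5}]}}

```text
time: 13.98
eef_pos: [0.4551, -0.3836, 0.1347]
orientation: [[0.147, 0.989, -0.002], [0.989, -0.147, -0.0], [-0.0, -0.002, -1.0]]
ft_force: [0.1, -0.5, -0.8]
width: 0.0152
```

```bash
cat >> h.py <<'E'
def side(im,zmin=.012):
    "profile of what hangs in the jaws: tool x vs depth below TCP"
    X=cloud(im); s=status.read_state(); d=(X-s['eef_pos'])@s['orientation']*1000
    m=(np.abs(d[...,1])<50)&(np.abs(d[...,0])<150)&(X[...,2]>zmin)&(d[...,2]>-15)
    P=d[m]
    for z in range(-10,140,15):
        q=P[(P[:,2]>=z)&(P[:,2]<z+15)]
        if len(q)>3: print(z,len(q),np.percentile(q[:,0],[2,98]),np.percentile(q[:,1],[2,98]))
    print('lowest',np.percentile(P[:,2],99.5) if len(P) else None)
E
python3 -c "
from h import *
for c in('scene','top'):
    im=imaging.get_image(c); print(c); side(im)
go(455,-385,130)
u=proj(im,[[.455,-.385,.08]])[0].astype(int)
im=imaging.get_image('scene');u=proj(im,[[.455,-.385,.08]])[0].astype(int)
cc=im['color'][u[1]-80:u[1]+80,max(0,u[0]-90):u[0]+90,::-1]; cv2.imwrite('pics/p6.png',cv2.resize(cc,None,fx=3,fy=3))
"
```

```text
scene
35 50 [-13.5094   7.6213] [ 6.1001 27.0291]
50 289 [-14.1128  31.6809] [-17.0321  34.8792]
65 135 [-16.6118  31.6364] [-20.0385  38.3491]
80 58 [-19.116   28.2386] [24.5737 38.8884]
lowest 95.64056376997237
top
35 14 [-1.7346 13.06  ] [-13.9673   3.429 ]
50 174 [ 0.827  32.9335] [-22.9449  28.6646]
65 71 [-3.9371 33.3049] [-28.2961  36.4455]
80 14 [ 8.7078 30.7751] [-29.4562   9.4716]
95 9 [25.9253 28.0363] [-17.0251  20.1219]
lowest 107.89549326203131
t 14.07 pos [ 455.7 -384.1  136.3] jawyaw -8.4 w 15.0 F [-0.3385  0.203  -1.1737] -> linear [-1.  -0.6  6.3] spin 0
```

View pics/p6.png

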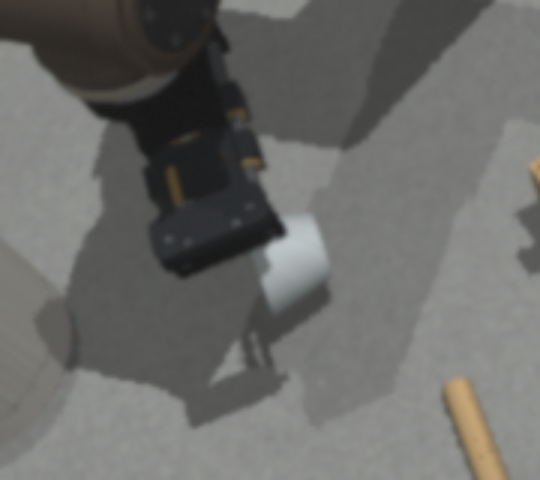

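The empty cup hangs at about 82° with its foot towards +y (crop 300,265). I lower the rim to the bench, then swing the handle down along the arc.

{"op": "drive_tool", "data": {"steps": [{"linear": [-26,0,10],"spin": 0,"claw": 5},{"linear": [-26,0,22],"spin": 0,"claw": 5},{"linear": [-26,0,29],"spin": 0,"claw": 5},{"linear": [-18,0,31],"spin": 0,"claw": 5},{"linear": [-9,0,33.5],"spin": 0,"claw": 5},{"linear": [-2,0,33.5],"spin": 0,"claw": 5},{"linear": [8,0,34],"spin": 0,"claw": 5},{"linear": [18,0,35],"spin": 0,"claw": 5},{"linear": [28,0,37],"spin": 0,"claw": 5},{"linear": [38,0,40],"spin": 0,"claw": 5}], "grip_force": 6}}

```text
time: 15.38
eef_pos: [0.4614, -0.346, 0.0962]
orientation: [[0.146, 0.989, -0.0], [0.989, -0.146, -0.003], [-0.003, 0.0, -1.0]]
ft_force: [-0.2, -0.3, -0.9]
width: 0.0151
```

```bash
python3 -c "
from h import *
im=imaging.get_image('scene'); side(im,.01)
im=imaging.get_image('top'); side(im,.01)
go(455,-385,130)
"
```

```text
20 44 [-40.2296 -19.1891] [19.876  36.6048]
35 94 [-51.553   -8.0511] [13.2908 40.2594]
50 106 [-69.0322  -1.4862] [ 6.0927 36.811 ]
65 153 [-77.4909 -10.7024] [-15.8259  30.5505]
80 29 [-60.5189 -45.1612] [-10.5874  10.7007]
lowest 85.09124178033262
lowest 61.420014658020385
t 15.47 pos [ 461.4 -345.6   96.1] jawyaw -8.4 w 15.5 F [-0.7641  0.4536 -0.0586] -> linear [-40.   -0.6 -33.8] spin 0
```

{"op": "drive_tool", "data": {"steps": [{"linear": [10,0.3,4],"spin": 0,"claw": 5},{"linear": [20,0.5,9],"spin": 0,"claw": 5},{"linear": [35,0.8,19],"spin": 0,"claw": 5},{"linear": [50,1,33],"spin": 0,"claw": 5},{"linear": [60,1,45],"spin": 0,"claw": 5},{"linear": [68,1,58],"spin": 0,"claw": 5},{"linear": [73,1,67],"spin": 0,"claw": 5},{"linear": [76,1,74],"spin": 0,"claw": 5},{"linear": [76,1,75],"spin": 0,"claw": 5}]}}

```text
time: 16.6
eef_pos: [0.4735, -0.2707, 0.0207]
orientation: [[0.146, 0.989, -0.0], [0.989, -0.146, -0.002], [-0.002, -0.0, -1.0]]
ft_force: [-1.7, 2.7, 7.0]
width: 0.0161
```

```bash
cat >> h.py <<'E'
def scoop(im,r=(.45,-.36)):
    X=cloud(im); P=X[(np.hypot(X[...,0]-r[0],X[...,1]-r[1])<.075)&(X[...,2]>.02)&(X[...,2]<.09)]
    T=P[P[:,2]>.044]; print('scoop n',len(P),'top z pct',np.percentile(P[:,2],[50,95,99.5])*1000)
    A=np.c_[T[:,:2]-T[:,:2].mean(0),np.ones(len(T))]; k=np.linalg.lstsq(A,T[:,2],rcond=None)[0]; print('mean',T.mean(0),'slope deg',np.degrees(k[:2]))
E
python3 -c "
from h import *
for c in('scene','top'):
    im=imaging.get_image(c); scoop(im)
go(455,-385,130)
"
```

```text
scoop n 470 top z pct [41.5053 63.339  66.6523]
mean [ 0.4555 -0.3454  0.054 ] slope deg [ -1.5564 -11.8855]Traceback (most recent call last):
  File "<string>", line 4, in <module>
    im=imaging.get_image(c); scoop(im)
                             ~~~~~^^^^
  File "h.py", line 51, in scoop
    T=P[P[:,2]>.044]; print('scoop n',len(P),'top z pct',np.percentile(P[:,2],[50,95,99.5])*1000)
                                                         ~~~~~~~~~~~~~^^^^^^^^^^^^^^^^^^^^^
    return _quantile_unchecked(
        a, q, axis, out, overwrite_input, method, keepdims, weights)
    return _ureduce(a,
                    func=_quantile_ureduce_func,
    ...<5 lines>...
                    overwrite_input=overwrite_input,
                    method=method)
    r = func(a, **kwargs)
    result = _quantile(arr,
                       quantiles=q,
    ...<2 lines>...
                       out=out,
                       weights=wgt)
    slices_having_nans = np.isnan(arr[-1, ...])
                                  ~~~^^^^^^^^^
IndexError: index -1 is out of bounds for axis 0 with size 0
```

{"op": "drive_tool", "data": {"steps": [{"linear": [0,0,-2],"spin": 0,"claw": 5},{"linear": [0,0,-2],"spin": 0,"claw": 22},{"linear": [0,0,-2],"spin": 0,"claw": 30},{"linear": [0,0,-2],"spin": 0,"claw": 50},{"linear": [0,0,-2],"spin": 0,"claw": 60},{"linear": [0,0,-2],"spin": 0,"claw": 60}]}}

```text
time: 17.45
eef_pos: [0.4735, -0.2708, 0.0228]
orientation: [[0.146, 0.989, -0.0], [0.989, -0.146, -0.002], [-0.002, -0.0, -1.0]]
ft_force: [-0.3, 0.4, 0.3]
width: 0.0545
```

{"op": "drive_tool", "data": {"steps": [{"linear": [0,0,-20],"spin": 0,"claw": 60},{"linear": [0,0,-70],"spin": 0,"claw": 60},{"linear": [0,0,-130],"spin": 0,"claw": 60},{"linear": [40,0,-180],"spin": 0,"claw": 60},{"linear": [100,0,-200],"spin": 0,"claw": 60},{"linear": [150,0,-200],"spin": 0,"claw": 60},{"linear": [180,20,-200],"spin": 0,"claw": 60}]}}

```text
time: 18.32
eef_pos: [0.5192, -0.0929, 0.2233]
orientation: [[0.145, 0.99, 0.0], [0.989, -0.145, -0.002], [-0.002, 0.001, -1.0]]
ft_force: [-0.2, -0.5, -0.6]
width: 0.0596
```

```bash
python3 -c "
from h import *
for c in('scene','top'):
    im=imaging.get_image(c); X=cloud(im)
    P=X[(np.abs(X[...,0]-.46)<.07)&(X[...,1]<-.2)&(X[...,1]>-.45)&(X[...,2]>.012)&(X[...,2]<.1)]
    print(c,len(P))
    for y in np.arange(-.45,-.2,.02):
        q=P[(P[:,1]>=y)&(P[:,1]<y+.02)]
        if len(q)>2: print(round(y,2),len(q),'x',np.percentile(q[:,0],[5,95])*1000,'z',np.percentile(q[:,2],[5,50,95])*1000)
go(552,-122,106)
"
```

```text
scene 894
-0.39 154 x [437.1115 485.2078] z [15.414  38.8983 50.1889]
-0.37 161 x [427.295  499.6074] z [14.3498 33.8212 48.7542]
-0.35 157 x [426.2362 500.253 ] z [14.4946 34.2835 49.8383]
-0.33 156 x [434.0267 491.0677] z [16.595  39.4659 49.9294]
-0.31 64 x [463.6573 480.3354] z [40.21   46.0903 49.6583]
-0.29 60 x [469.4459 483.4689] z [39.119  45.6814 48.9882]
-0.27 57 x [473.0295 486.7296] z [40.4902 45.5544 49.3502]
-0.25 56 x [477.8473 491.9293] z [38.4433 45.0228 48.2389]
-0.23 29 x [482.7898 493.3935] z [39.2144 44.7291 47.7676]
top 518
-0.39 137 x [442.2504 487.871 ] z [15.8591 37.6568 50.0357]
-0.37 104 x [430.0843 501.0058] z [14.9901 33.8773 49.9112]
-0.35 61 x [427.1289 502.0637] z [14.5125 36.9014 49.6998]
-0.33 44 x [435.7035 495.9144] z [21.2827 45.1752 52.1333]
-0.31 45 x [463.9474 480.3674] z [40.5904 45.6585 49.9586]
-0.29 41 x [469.6302 483.8559] z [40.4583 45.0066 50.0448]
-0.27 40 x [472.7643 486.9372] z [39.5111 45.8006 51.1956]
-0.25 38 x [477.6345 491.8372] z [41.586  45.9444 50.0507]
-0.23 8 x [480.1409 490.4849] z [42.966  47.6194 50.1195]
t 18.43 pos [520.9 -92.9 222.7] jawyaw -8.2 w 60.4 F [ 0.6335  0.0767 -0.5382] -> linear [-24.2  34.9 116.7] spin 0
```

The scoop stands upright: rim and handle are level at 50 and 46 mm. Now the board.

```bash
python3 -c "
from h import *
go(472,352,150,-2.3)"
```

```text
t 18.43 pos [520.9 -92.9 222.7] jawyaw -8.2 w 60.4 F [ 0.6335  0.0767 -0.5382] -> linear [ 433.5 -112.    71.7] spin -5.9
```

{"op": "drive_tool", "data": {"steps": [{"linear": [433.5,-112,20],"spin": -5.9,"claw": 60},{"linear": [433.5,-112,20],"spin": -5.9,"claw": 60},{"linear": [433.5,-112,20],"spin": -5.9,"claw": 60},{"linear": [433.5,-112,20],"spin": -5.9,"claw": 60},{"linear": [433.5,-112,20],"spin": -5.9,"claw": 60},{"linear": [433.5,-112,20],"spin": -5.9,"claw": 60},{"linear": [433.5,-112,20],"spin": -5.9,"claw": 60},{"linear": [433.5,-112,20],"spin": -5.9,"claw": 60},{"linear": [433.5,-112,20],"spin": -5.9,"claw": 60},{"linear": [433.5,-112,20],"spin": -5.9,"claw": 60}]}}

```text
time: 19.68
eef_pos: [0.4724, 0.3506, 0.2018]
orientation: [[0.042, 0.999, 0.001], [0.999, -0.042, -0.002], [-0.002, 0.001, -1.0]]
ft_force: [0.0, 0.2, 0.0]
width: 0.0597
```

Run:
```python
from h import *
im=imaging.get_image('wrist'); X=cloud(im)
print('grip',rect(X,(.472,.352),.06,.02,.035))
print('tray',rect(X,(.562,.102),.1,.043,.06))
m=(np.hypot(X[...,0]-.472,X[...,1]-.352)<.12)&(im['color'][...,0].astype(int)-im['color'][...,2]>35)&(X[...,2]>.002)&(X[...,2]<.03); print(m.sum(),cv2.minAreaRect((X[m][:,:2]*1000).astype(np.float32)))
im=imaging.get_image('top'); X=cloud(im); print('tray top',rect(X,(.562,.102),.1,.043,.06))
go(472,352,9,-2.3)
```

```text
grip {'n': 633, 'c': (469.1, 355.3), 'short': 14.8, 'long': 59.1, 'long_dir': 87.7, 'z': np.float64(26.4), 'mean': array([469.3, 355.9])}
tray None
10211 ((503.31927490234375, 353.42889404296875), (149.8451690673828, 177.37435913085938), 87.5788803100586)
tray top {'n': 369, 'c': (562.3, 102.1), 'short': 100.9, 'long': 140.6, 'long_dir': 79.1, 'z': np.float64(49.5), 'mean': array([562.7, 102.6])}
t 19.77 pos [472.5 350.7 202. ] jawyaw -2.4 w 59.9 F [-0.6671 -0.4317  0.2656] -> linear [  1.7  -0.7 193. ] spin -0.1
```

{"op": "drive_tool", "data": {"steps": [{"linear": [2.5,-1,62],"spin": 0,"claw": 45},{"linear": [2.5,-1,124],"spin": 0,"claw": 40},{"linear": [2.5,-1,170],"spin": 0,"claw": 40},{"linear": [2.5,-1,188],"spin": 0,"claw": 40},{"linear": [2.5,-1,193],"spin": 0,"claw": 40},{"linear": [2.5,-1,193],"spin": 0,"claw": 20},{"linear": [2.5,-1,193],"spin": 0,"claw": 5},{"linear": [2.5,-1,193],"spin": 0,"claw": 5},{"linear": [2.5,-1,193],"spin": 0,"claw": 5}], "grip_force": 45}}

```text
time: 20.9
eef_pos: [0.472, 0.3531, 0.0101]
orientation: [[0.042, 0.999, 0.002], [0.999, -0.042, -0.001], [-0.001, 0.002, -1.0]]
ft_force: [-0.0, -0.8, 6.9]
width: 0.0153
```

{"op": "drive_tool", "data": {"steps": [{"linear": [0,0,-5],"spin": 0,"claw": 5},{"linear": [0,0,-20],"spin": 0,"claw": 5},{"linear": [0,0,-50],"spin": 0,"claw": 5},{"linear": [0,0,-90],"spin": 0,"claw": 5},{"linear": [0,0,-120],"spin": 0,"claw": 5},{"linear": [0,0,-130],"spin": 0,"claw": 5},{"linear": [0,0,-130],"spin": 0,"claw": 5}]}}

```text
time: 21.78
eef_pos: [0.4717, 0.3533, 0.1404]
orientation: [[0.042, 0.999, 0.003], [0.999, -0.042, -0.001], [-0.001, 0.003, -1.0]]
ft_force: [-1.3, 0.4, -1.6]
width: 0.0156
```

```bash
cat >> h.py <<'E'
def boardpose(cams=('scene','top'),dz=(-4,2),zoff=9):
    "fit held board outline in tool frame: points near board top plane"
    s=status.read_state()
    for c in cams:
        im=imaging.get_image(c); X=cloud(im); d=(X-s['eef_pos'])@s['orientation']*1000
        m=(np.abs(d[...,0])<100)&(np.abs(d[...,1])<80)&(d[...,2]>-4)&(d[...,2]<14)
        P=d[m]; 
        if len(P)<20: print(c,len(P)); continue
        A=np.c_[P[:,:2],np.ones(len(P))];k=np.linalg.lstsq(A,P[:,2],rcond=None)[0]
        print(c,len(P),'rect(tool)',cv2.minAreaRect(P[:,:2].astype(np.float32)),'plane deg',np.degrees(k[:2]),k[2])
E
python3 -c "
from h import *
boardpose()
go(562.2,102,150,-10.5)"
```

```text
scene 1192 rect(tool) ((-1.4111175537109375, 1.1258697509765625), (154.2221221923828, 112.3507080078125), 0.43602922558784485) plane deg [ 0.2186 -0.0207] 4.951608444143352
top 963 rect(tool) ((-34.308895111083984, 2.405548095703125), (84.43334197998047, 110.60293579101562), 0.05682921037077904) plane deg [-0.1872 -0.0693] 5.214445901397725
t 21.88 pos [471.3 353.  139. ] jawyaw -2.4 w 15.7 F [-0.7393  0.1832 -0.7481] -> linear [-247.   101.4  -10.3] spin 8.1
```

{"op": "drive_tool", "data": {"steps": [{"linear": [-35,14,0],"spin": 2,"claw": 5},{"linear": [-80,33,0],"spin": 4,"claw": 5},{"linear": [-130,53,0],"spin": 6,"claw": 5},{"linear": [-180,74,0],"spin": 8.2,"claw": 5},{"linear": [-220,90,0],"spin": 8.2,"claw": 5},{"linear": [-240,99,5],"spin": 8.2,"claw": 5},{"linear": [-246,101.4,20],"spin": 8.2,"claw": 5},{"linear": [-246,101.4,40],"spin": 8.2,"claw": 5},{"linear": [-246,101.4,55],"spin": 8.2,"claw": 5},{"linear": [-246,101.4,60],"spin": 8.2,"claw": 5}]}}

```text
time: 23.12
eef_pos: [0.5616, 0.1036, 0.0782]
orientation: [[0.183, 0.983, -0.002], [0.983, -0.183, -0.002], [-0.003, -0.001, -1.0]]
ft_force: [0.1, 0.1, -1.3]
width: 0.0158
```

```bash
python3 -c "
from h import *
boardpose()
im=imaging.get_image('scene');X=cloud(im);print(rect(X,(.562,.102),.1,.043,.056))
go(562.2,102.9,61,-10.6)"
```

```text
scene 1274 rect(tool) ((-2.0001373291015625, 1.33349609375), (111.69935607910156, 148.21803283691406), 89.76758575439453) plane deg [-0.1988  0.1703] 4.841225475698271
top 224 rect(tool) ((-64.61367797851562, 3.9250755310058594), (109.06449890136719, 22.614551544189453), 89.47002410888672) plane deg [ 2.4907 -0.1751] 7.225048403568875
{'n': 170, 'c': (588.3, 72.5), 'short': 82.0, 'long': 167.3, 'long_dir': 44.1, 'z': np.float64(47.8), 'mean': array([587.8,  71.6])}
t 23.27 pos [562.3 103.3  79.6] jawyaw -10.6 w 15.6 F [ 0.1275  0.2536 -2.146 ] -> linear [-0.3 -0.1 18.6] spin 0.0
```

{"op": "drive_tool", "data": {"steps": [{"linear": [0,-0.8,8],"spin": 0,"claw": 5},{"linear": [0,-0.8,14],"spin": 0,"claw": 5},{"linear": [0,-0.8,17.5],"spin": 0,"claw": 5},{"linear": [0,-0.8,19],"spin": 0,"claw": 5},{"linear": [0,-0.8,20],"spin": 0,"claw": 5},{"linear": [0,-0.8,20],"spin": 0,"claw": 5}]}}

```text
time: 24.02
eef_pos: [0.5615, 0.1033, 0.06]
orientation: [[0.184, 0.983, 0.001], [0.983, -0.184, -0.002], [-0.002, 0.001, -1.0]]
ft_force: [-3.1, -0.1, 3.5]
width: 0.0157
```

```bash
python3 -c "
from h import *
go(562.2,102.9,60,-10.6)"
```

```text
t 24.02 pos [561.5 103.3  60. ] jawyaw -10.6 w 15.7 F [-3.0754 -0.0639  3.5073] -> linear [-0.3  0.7  0.1] spin 0.0
```

{"op": "drive_tool", "data": {"steps": [{"linear": [0,0,0],"spin": 0,"claw": 20},{"linear": [0,0,0],"spin": 0,"claw": 30},{"linear": [0,0,-2],"spin": 0,"claw": 40},{"linear": [0,0,-10],"spin": 0,"claw": 45},{"linear": [0,0,-50],"spin": 0,"claw": 50},{"linear": [0,0,-110],"spin": 0,"claw": 50},{"linear": [0,0,-160],"spin": -5,"claw": 50},{"linear": [-60,0,-180],"spin": -10,"claw": 50},{"linear": [-120,0,-180],"spin": -12.3,"claw": 50},{"linear": [-180,10,-180],"spin": -12.3,"claw": 50}]}}

```text
time: 25.28
eef_pos: [0.5375, -0.0765, 0.2417]
orientation: [[-0.031, 1.0, 0.002], [1.0, 0.031, -0.003], [-0.003, 0.002, -1.0]]
ft_force: [0.0, -0.1, -0.1]
width: 0.0502
```

```bash
cat >> h.py <<'E'
def brd(c):
    im=imaging.get_image(c); X=cloud(im); col=im['color'].astype(int)
    m=(np.hypot(X[...,0]-.562,X[...,1]-.102)<.12)
    print(c,'board grip',rect(X,(.562,.102),.05,.069,.085),'board',rect(X,(.562,.102),.11,.0515,.062))
    return im
E
python3 -c "
from h import *
im=brd('scene');im=brd('top')
X=cloud(im)
print('bar',rect(X,(.55,-.122),.1,.118,.14));print('walls',rect(X,(.55,-.122),.1,.06,.08))
print('scoop',find('scoop','top',im))
go(551.5,-121.8,160,1.7)"
```

```text
scene board grip {'n': 141, 'c': (563.5, 100.8), 'short': 17.3, 'long': 58.2, 'long_dir': 83.2, 'z': np.float64(74.7), 'mean': array([564.2,  99.9])} board {'n': 1876, 'c': (563.3, 101.7), 'short': 111.4, 'long': 149.1, 'long_dir': 79.7, 'z': np.float64(55.1), 'mean': array([565.3,  98.6])}
top board grip {'n': 120, 'c': (564.2, 102.1), 'short': 16.9, 'long': 59.4, 'long_dir': 81.6, 'z': np.float64(75.3), 'mean': array([563.8, 101.5])} board {'n': 1762, 'c': (564.6, 102.1), 'short': 110.3, 'long': 150.1, 'long_dir': 79.5, 'z': np.float64(56.0), 'mean': array([563.6, 102.3])}
bar None
walls None
scoop [(0.77, array([ 0.4727, -0.3445,  0.0337])), (0.51, array([ 0.7607, -0.3381,  0.0023]))]
t 25.43 pos [538.  -77.4 241. ] jawyaw 1.5 w 50.0 F [-1.6424 -0.6037  0.2853] -> linear [-44.5  12.3  81.1] spin -0.2
```

The board lies flat at 56 mm, within 2 mm and 0.3° of the tray. Now the carrier.

{"op": "drive_tool", "data": {"steps": [{"linear": [-44,12,20],"spin": -0.2,"claw": 50},{"linear": [-44,12,60],"spin": -0.2,"claw": 50},{"linear": [-44,12,100],"spin": -0.2,"claw": 50},{"linear": [-44,12,125],"spin": -0.2,"claw": 50},{"linear": [-44,12,135],"spin": -0.2,"claw": 50},{"linear": [-44,12,135],"spin": -0.2,"claw": 20},{"linear": [-44,12,135],"spin": -0.2,"claw": 5},{"linear": [-44,12,135],"spin": -0.2,"claw": 5},{"linear": [-44,12,135],"spin": -0.2,"claw": 5},{"linear": [-44,12,135],"spin": -0.2,"claw": 5}], "grip_force": 60}}

```text
time: 26.68
eef_pos: [0.5511, -0.1215, 0.1066]
orientation: [[-0.029, 1.0, 0.001], [1.0, 0.029, -0.003], [-0.003, 0.001, -1.0]]
ft_force: [-4.2, -0.1, 6.6]
width: 0.0146
```

{"op": "drive_tool", "data": {"steps": [{"linear": [0,0,-3],"spin": 0,"claw": 5},{"linear": [0,0,-10],"spin": 0,"claw": 5},{"linear": [0,0,-30],"spin": 0,"claw": 5},{"linear": [0,0,-60],"spin": 0,"claw": 5},{"linear": [0,0,-90],"spin": 0,"claw": 5},{"linear": [0,0,-110],"spin": 0,"claw": 5},{"linear": [0,0,-115],"spin": 0,"claw": 5},{"linear": [0,0,-115],"spin": 0,"claw": 5}]}}

```text
time: 27.68
eef_pos: [0.5507, -0.1211, 0.2212]
orientation: [[-0.029, 1.0, 0.001], [1.0, 0.029, -0.002], [-0.002, 0.001, -1.0]]
ft_force: [-0.6, 0.4, -5.5]
width: 0.0147
```

```bash
cat >> h.py <<'E'
def carr(c):
    s=status.read_state(); im=imaging.get_image(c); X=cloud(im); d=(X-s['eef_pos'])@s['orientation']*1000
    for a,b in ((28,42),(60,110)):
        P=d[(np.abs(d[...,0])<95)&(np.abs(d[...,1])<75)&(d[...,2]>a)&(d[...,2]<b)]
        if len(P)>20: print(c,a,len(P),cv2.minAreaRect(P[:,:2].astype(np.float32)),'zmax',np.percentile(P[:,2],99))
    W=d[(np.abs(d[...,0])<95)&(np.abs(d[...,1])<75)&(d[...,2]>28)&(d[...,2]<42)]
    if len(W)>20: print('slope',np.degrees(np.linalg.lstsq(np.c_[W[:,:2],np.ones(len(W))],W[:,2],rcond=None)[0][:2]))
E
python3 -c "
from h import *
carr('scene');carr('top')
go(560.8,102.5,225,-10.6)"
```

```text
scene 28 500 ((-0.00222015380859375, 0.5296707153320312), (140.8350830078125, 102.06343078613281), 0.1635320633649826) zmax 41.70555742839429
scene 60 961 ((-0.8964614868164062, 0.11309814453125), (102.20359802246094, 139.3936309814453), 89.51554107666016) zmax 105.28437031521189
slope [-0.1258  1.3664]
top 28 48 ((61.65483093261719, 27.846248626708984), (15.711217880249023, 46.907100677490234), 2.4055843353271484) zmax 37.911125837560725
slope [-5.5555 -2.6339]
t 27.77 pos [ 550.5 -121.1  220.6] jawyaw 1.7 w 14.8 F [-0.3287  0.3911 -4.7665] -> linear [223.2  16.8  -4.9] spin 12.3
```

{"op": "drive_tool", "data": {"steps": [{"linear": [25,2,-2],"spin": 2,"claw": 5},{"linear": [60,5,-2],"spin": 5,"claw": 5},{"linear": [105,8,-2],"spin": 8,"claw": 5},{"linear": [150,11,-2],"spin": 11,"claw": 5},{"linear": [190,14,-2],"spin": 12.3,"claw": 5},{"linear": [213,16,-2],"spin": 12.3,"claw": 5},{"linear": [222,17,8],"spin": 12.3,"claw": 5},{"linear": [223,17,28],"spin": 12.3,"claw": 5},{"linear": [223,17,45],"spin": 12.3,"claw": 5},{"linear": [223,17,48],"spin": 12.3,"claw": 5}]}}

```text
time: 29.02
eef_pos: [0.5603, 0.1015, 0.1702]
orientation: [[0.185, 0.983, -0.003], [0.983, -0.185, -0.002], [-0.003, -0.003, -1.0]]
ft_force: [0.1, -0.9, -5.7]
width: 0.0148
```

```bash
python3 -c "
from h import *
carr('scene')
im=imaging.get_image('scene');X=cloud(im);print('board',rect(X,(.562,.102),.11,.0515,.062))
go(561,102.5,162.5,-10.6)"
```

```text
scene 28 404 ((-0.86517333984375, 0.69451904296875), (101.95829010009766, 139.42855834960938), 89.38787841796875) zmax 41.640234256615464
scene 60 846 ((-0.7263031005859375, 1.3150901794433594), (138.7102508544922, 100.74798583984375), 0.22331103682518005) zmax 105.93904769299029
slope [-0.0054  1.0957]
board {'n': 595, 'c': (563.6, 101.6), 'short': 110.8, 'long': 149.1, 'long_dir': 79.6, 'z': np.float64(54.9), 'mean': array([592.1,  81.4])}
t 29.12 pos [560.9 101.7 171.6] jawyaw -10.6 w 14.8 F [-0.4146  0.0221 -4.1825] -> linear [ 0.8 -0.1  9.1] spin -0.0
```

{"op": "drive_tool", "data": {"steps": [{"linear": [1.3,0.7,3],"spin": 0,"claw": 5},{"linear": [1.3,0.7,6],"spin": 0,"claw": 5},{"linear": [1.3,0.7,8],"spin": 0,"claw": 5},{"linear": [1.3,0.7,9],"spin": 0,"claw": 5},{"linear": [1.3,0.7,9.7],"spin": 0,"claw": 5},{"linear": [1.3,0.7,10],"spin": 0,"claw": 5},{"linear": [1.3,0.7,10],"spin": 0,"claw": 5}]}}

```text
time: 30.0
eef_pos: [0.5618, 0.1028, 0.1627]
orientation: [[0.185, 0.983, -0.0], [0.983, -0.185, -0.002], [-0.002, -0.0, -1.0]]
ft_force: [-4.3, -0.8, 7.1]
width: 0.015
```

```bash
python3 -c "
from h import *
go(561,102.5,162.5,-10.6)"
```

```text
t 30.0 pos [561.8 102.8 162.7] jawyaw -10.6 w 15.0 F [-4.2892 -0.7865  7.0746] -> linear [-0.5 -0.7  0.2] spin -0.0
```

Contact (force went from −5 to +7 N). I release gently and retreat.

{"op": "drive_tool", "data": {"steps": [{"linear": [0,0,-0.5],"spin": 0,"claw": 18},{"linear": [0,0,-0.5],"spin": 0,"claw": 30},{"linear": [0,0,-0.5],"spin": 0,"claw": 45},{"linear": [0,0,-10],"spin": 0,"claw": 50},{"linear": [0,0,-40],"spin": 0,"claw": 50},{"linear": [0,0,-90],"spin": 0,"claw": 50},{"linear": [0,0,-110],"spin": 0,"claw": 50},{"linear": [60,-20,-110],"spin": 0,"claw": 50},{"linear": [120,-50,-110],"spin": 0,"claw": 50},{"linear": [180,-80,-110],"spin": 0,"claw": 50}]}}

```text
time: 31.25
eef_pos: [0.5187, 0.2869, 0.2732]
orientation: [[0.185, 0.983, 0.001], [0.983, -0.185, -0.002], [-0.002, 0.001, -1.0]]
ft_force: [0.6, -0.2, -0.4]
width: 0.0502
```

{"op": "drive_tool", "data": {"steps": [{"linear": [60,-20,0],"spin": 0,"claw": 50},{"linear": [120,-40,0],"spin": 0,"claw": 50},{"linear": [180,-60,0],"spin": 0,"claw": 50},{"linear": [220,-80,0],"spin": 0,"claw": 50},{"linear": [220,-80,0],"spin": 0,"claw": 50}]}}

```text
time: 31.88
eef_pos: [0.4792, 0.5208, 0.2725]
orientation: [[0.182, 0.983, 0.0], [0.983, -0.182, -0.002], [-0.001, 0.001, -1.0]]
ft_force: [0.8, -0.1, 0.6]
width: 0.0503
```

Run:
```python
from h import *
for c in('scene','top'):
    im=imaging.get_image(c); save(im,c+'_end.png'); X=cloud(im); print(c)
    print('walls',rect(X,(.562,.102),.1,.118,.136)); print('bar',rect(X,(.562,.102),.09,.178,.2)); print('board',rect(X,(.562,.102),.11,.0515,.062)); print('tray/below',rect(X,(.562,.102),.1,.03,.0495))
    for p in [(.406,-.066),(.39,.158),(.70,-.007)]: print(rect(X,p,.05,.03,.1)['c'])
    for n in ('scoop','trowel','handfork'): print(n,find(n,c,im,1))
go(0,0,0)
```

```text
scene
walls {'n': 489, 'c': (560.8, 102.7), 'short': 102.4, 'long': 139.9, 'long_dir': 79.8, 'z': np.float64(127.3), 'mean': array([577.8,  90.8])}
bar {'n': 454, 'c': (562.1, 102.2), 'short': 24.5, 'long': 139.7, 'long_dir': 80.5, 'z': np.float64(186.9), 'mean': array([563.2,  99.8])}
board {'n': 531, 'c': (563.7, 101.1), 'short': 109.1, 'long': 148.0, 'long_dir': 79.6, 'z': np.float64(55.2), 'mean': array([591.4,  77.5])}
tray/below {'n': 97, 'c': (591.2, 76.0), 'short': 78.5, 'long': 173.6, 'long_dir': 44.9, 'z': np.float64(33.0), 'mean': array([591.4,  73.1])}
(406.6, -62.6)
(389.5, 157.3)
(708.5, -7.9)
scoop []
trowel [(0.87, array([ 0.7656, -0.3424,  0.008 ]))]
handfork [(0.96, array([0.7009, 0.3258, 0.0083]))]
top
walls {'n': 407, 'c': (562.8, 102.9), 'short': 101.2, 'long': 140.2, 'long_dir': 79.4, 'z': np.float64(128.0), 'mean': array([562.1, 103. ])}
bar {'n': 372, 'c': (562.1, 102.9), 'short': 23.6, 'long': 139.8, 'long_dir': 78.8, 'z': np.float64(187.8), 'mean': array([562. , 103.5])}
board {'n': 203, 'c': (527.2, 83.3), 'short': 86.9, 'long': 179.9, 'long_dir': 114.8, 'z': np.float64(55.6), 'mean': array([531.1,  77. ])}
tray/below None
(406.1, -62.9)
(389.8, 157.8)
(706.3, -2.8)
scoop [(0.59, array([ 0.4733, -0.3424,  0.036 ]))]
trowel [(0.96, array([ 0.7608, -0.3381,  0.0078]))]
handfork [(0.67, array([0.6798, 0.33  , 0.0195]))]
t 32.27 pos [481.4 517.1 273.2] jawyaw -10.7 w 50.0 F [ 1.0382  0.7298 -0.3354] -> linear [-597.4 -376.8  273.6] spin 0
```

View pics/scene_end.png

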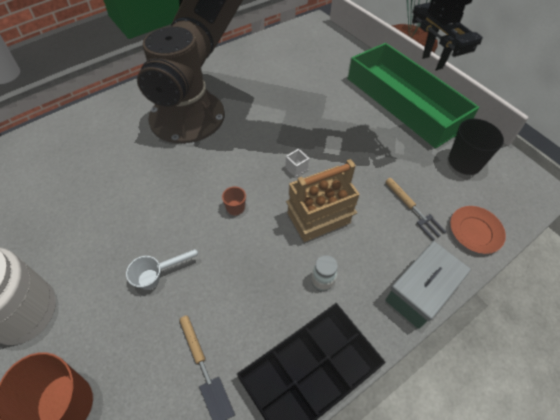

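The scene view shows the empty scoop upright at (145,272), the carrier stacked on the tray at (322,205), and all bystanders in place. I hand in.

```bash
python3 -c "
from h import *
print(ticket.hand_in())"
```

```text
the job is handed in; nothing more can be done
None
```

I did the whole job in order and handed it in at about 32 s of the 72 s allowed.

**Method:**
- **Bulbs:** I loosened the grip step by step so the scoop pivoted in the jaws above the tray, then finished with a gentle shake. I counted all six bulbs in the tray in the top picture.
- **Scoop:** I rolled it back onto its foot by swinging the handle down along the bench. It stands near its old place but about 20 mm from where it started.
- **Board and carrier:** Both were lowered until the wrist force showed contact, then released.

**Last checks:**
- **Scoop:** Empty and upright, with the rim 50 mm up and the handle level.
- **Board:** Flat at 56 mm, about 2 mm off the tray's centre in x and turned by 0.3° at most. It has 5 mm of overhang on each side, so it covers the tray.
- **Carrier:** Seated level with its walls at 128 mm, within about 1 mm and 0.5° of the tray.
- **Bystanders:** The pots and jar were within about 1 mm of their first readings, and the trowel and fork within the network's 4 mm accuracy.

**Disagreements:**
- One depth fit suggested the scoop was tilted about 12° while I still held it. After I let go, both cameras showed it level.
- In the last check the network missed the scoop in the scene camera. It found it in the top camera, and the scoop is plain in the last picture.
- The two cameras and the arm differ by 1–2 mm in x.

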